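Fit the last leg on an upturned drawer unit

ROBOT

A 7-joint arm with a two-finger parallel gripper is mounted at the origin on the work surface. World frame = base frame: x ahead of the robot, y to its left, z up, the work surface at z = 0. Lengths are in m, angles in rad, forces in N, time in s.
With the tool pointing down it reaches from about 0.425 to 0.975 m from the base axis. Payload 16.7 kg.
Tool frame: the origin (TCP) lies midway between the tips of the shut fingers; the grasp point (between the pads) lies 19 mm behind it (env.pinch_z is the distance from the TCP to the grasp point, in m); z points along the fingers, y is the direction in which the jaws open and shut (so a half turn about z gives the same grasp; the last joint's range is limited). The gripper opens to 85 mm and grips with 20 to 120 N. Pads are 22 mm wide; open, the fingers measure 114 mm over their backs; the gripper's body (76 mm by 85 mm) begins 54 mm behind the grasp point. The pads swing forward as they close: fully open they stand 13 mm farther back than shut.
Start: joints at [-1.442, 0.426, 0.074, 1.606, -0.034, 1.111, -0.067], TCP at [0.185, 0.649, 0.231] pointing down, gripper open.
Joint ranges: [-2.85, 2.85], [-0.5, 2.14], [-1.23, 1.37], [0.21, 2.46], [-1.02, 4.16], [0.16, 2.05], [-2.73, 2.73]. Speed limits (rad/s): [1.89, 1.89, 2.39, 2.39, 3.01, 3.01, 3.01].

INTERFACE

Orientations are given as a unit quaternion [w, x, y, z].
In Python, from plant import env gives the robot as it stands. Calls block until the motion is done:
- env.goto(position, orientation): joint-space move of the TCP to a pose.
- env.servo_line(position, orientation=None, max_speed=0.15, f_stop=None): straight line of the TCP; orientation=None keeps the orientation; max_speed is the mean speed in m/s. With f_stop (N) it stops when the force on the tool has changed by that much, and returns True; else False.
- env.movej(angles): joint-space move.
- env.command_gripper(opening): finger opening in m; the grip force is fixed at half the most; returns when the fingers have stopped.
- env.sleep(seconds).
- env.ik(position, orientation): joint angles nearest the present ones, or None.
- env.sense(): the state.
- env.get_image(name): name is "scene" or "side" or "wrist"; returns a dict with "pixels" (420x560x3 uint8, red, green, blue), "range_z" (420x560 float32, m along the optical axis (not along the pixel's ray), 0 where there is no reading), "intrinsics" (3x3 intrinsics, pixels), "eye" and "orientation" of the camera in the world; the wrist camera has in their place "mount" (4x4, takes a point from camera to tool coordinates, whose origin is the TCP and whose axes are the flange's). Camera axes: x right, y down, z forward; pixel columns grow to the right and rows downward; lengths in m; the calibration is good to about 2 mm. The wrist camera is an equidistant fisheye: a pixel r from the principal point sees the ray r / f radians off the axis. A picture is of the moment at which its call begins: read the wrist's pose just before it.
A pose or a line that the arm cannot do raises env.Unreachable and nothing moves.
- env.finish_job(): hands the job in, once; it reports no verdict.
Trained networks look in a picture, given as the dict that the camera call returned (one of the last four; its "shot" number tells which), for a name from the list of things; names that differ only in an ending like _2 or _b are one class to them, and where a whole thing is asked for, a point or a joint stands for the part that bears it (a point fixed in the world has none). Each returns a list of dicts, best first, with "conf" (0 to 1); they miss things now and then, are a little off and sometimes report something else, mostly with a low value. They report only what shows in the picture. A call takes as long as a camera call. They do not tell look-alikes from the thing itself.
- env.boxes_of(thing, picture): "pixel" ([row, column] in pixels, amid what is visible of it).
- env.masks_of(thing, picture): "mask" (420x560 bool, what is visible of it) and "pixel" ([row, column] in pixels, amid what is visible of it).
- env.pinpoint(thing, picture): "pixel" ([row, column] in pixels: a listed point, or the origin of a listed thing).
The state is a dict: "time": time; "qpos": joint angles; "qvel": joint speeds; "effort": joint torques, N m; "position": TCP position; "ee_rot": TCP orientation; "wrist_force": force on the tool from outside, world axes, zero at the start; "wrist_torque": the same for the moment, N m; "finger_gap": finger opening in m.
Only numpy, scipy, OpenCV 4.12 (cv2) and the standard library are available. Lean on these libraries where they do the work, as an engineer would, in place of code of your own. Each camera call takes 0.05 s, during which the arm holds its last target.

TASK

The low drawer unit lies upside down on the dressing-room counter with one leg missing. Turn the fallen leg upright, foot up, push it fully home over the cross-ribbed spigot of the bare mounting disc with its socket turned to mesh with the ribs, and finish still gripping the leg and pressing it firmly down (about 10 N) so that I can drive its locking screw: do not let go. Leave the tools and the tub of screws where they are.

Things in the scene. Friction and masses are not known exactly. Their poses are not given: they have to be found in the camera images.
- leg: fallen cabinet leg, black, 140 mm long, 0.1 to 0.2 kg. Origin: centre of its socket-end face; z runs along the leg to the foot. Along z: square flange 56 x 56 mm from 0 to 6 mm (sides along its x and y), round tube of 34 mm diameter (collar 39 mm at 106 to 122), round foot of 56 mm diameter from 126 to 140. Lies level, axis 28 mm up; can stand on its flange.
- leg_socket (a point): same point as the leg's origin, same axes: the mouth of its cross-shaped socket, two crossing slots 9 mm wide, 30 mm long and 24 mm deep, parallel to the leg's x and y, so it meshes at any quarter turn
- leg_foot (a point): centre of the leg's foot face, 140 mm along the leg's z axis from its origin
- plate: the bare mounting disc, black plastic, 80 mm in diameter, 5 mm thick, screwed at one corner of the unit's white underside, turned to any angle. Origin: centre of its underside, z up. Fixed and rigid, no spring or catch. With the leg fully home the flange lies flat on the disc: the leg's origin is 5 mm above the disc's.
- spigot_top (a point): centre of the top of the spigot on the disc, 23 mm above the disc's origin, axes as the disc: two white crossing ribs 6 mm thick, 26 mm long, parallel to the disc's x and y, 18 mm tall (the top 6 mm taper to a ridge 2 mm thick as a lead-in). Play in the leg's socket 1.5 mm each side, about 6 degrees of turn.
- unit: the upturned low drawer unit, veneered sides and white underside, 260 (its x) x 310 (its y) x 100 mm high; origin at the centre of its lower face on the counter, z up, drawer front with a bar handle (30 mm out) on its -x side. Too heavy to move. The four leg places lie 90 mm (x) and 115 mm (y) from its centre.
- fitted_a: one of the three legs already fitted and screwed fast, same leg on the same disc, origin at the underside of its disc on the unit; its foot ends 145 mm above that. Does not move.
- fitted_b: one of the three legs already fitted and screwed fast, same leg on the same disc, origin at the underside of its disc on the unit; its foot ends 145 mm above that. Does not move.
- fitted_c: one of the three legs already fitted and screwed fast, same leg on the same disc, origin at the underside of its disc on the unit; its foot ends 145 mm above that. Does not move.
- screw_tub: blue open tub of screws, 70 x 70 x 35 mm, standing near the middle of the unit's underside; leave alone. Origin: centre of its underside.
- tape_measure: yellow tape measure lying flat, 70 x 66 x 36 mm; leave alone. Origin: centre of its underside.
- spirit_level: red spirit level, 260 x 24 x 50 mm, standing on its edge on the counter; leave alone. Origin: centre of its underside.
- screwdriver: screwdriver lying on the counter, about 200 mm long along its x; leave alone.
Things that resemble listed ones, but are neither listed nor needed, are in the scene too. What is shaped like the leg but green or yellow is not meant.

How it is judged:
By the outcome, as a careful person would: the job done as asked, in the order asked, and still so for the second after the job is handed in, while the arm keeps its last pose, push and grip.
It also fails if it takes over 61 s, if anything falls off the work surface, if the arm or the gripper's body presses on something with over 40 N, if the wrist force passes 120 N, or if a joint passes its speed limit or range.

## Working session

There is one attempt and no reset: what is moved stays moved. The work goes in short steps, each a Python script; the robot and the scene stay as the last script left them, time stands still between calls to the robot, and variables do not carry over. Pictures are saved under pics/ and viewed, and the job is handed in when it is done.

```bash
ls; mkdir -p pics; cat > h.py <<'E'
import numpy as np, cv2
from plant import env
from scipy.spatial.transform import Rotation as R
def q2R(q): return R.from_quat([q[1],q[2],q[3],q[0]]).as_matrix()
def R2q(M):
    q=R.from_matrix(M).as_quat(); return [q[3],q[0],q[1],q[2]]
def save(im,name): cv2.imwrite('pics/'+name,im['pixels'][:,:,::-1])
def cam(im):
    o=np.array(im['orientation']); return (q2R(o) if o.size==4 else o), np.array(im['eye'])
def cloud(im):
    K=np.array(im['intrinsics']); z=im['range_z']; v,u=np.mgrid[:z.shape[0],:z.shape[1]]
    P=np.stack([(u-K[0,2])/K[0,0]*z,(v-K[1,2])/K[1,1]*z,z],-1)
    M,e=cam(im); W=P@M.T+e; W[z<=0]=np.nan; return W
def cloudw(im,s):
    K=np.array(im['intrinsics']); z=im['range_z']; v,u=np.mgrid[:z.shape[0],:z.shape[1]]
    x=(u-K[0,2])/K[0,0]; y=(v-K[1,2])/K[1,1]; r=np.hypot(x,y)+1e-9
    t=np.tan(np.minimum(r,1.5))/r
    P=np.stack([x*t*z,y*t*z,z],-1); m=np.array(im['mount'])
    P=P@m[:3,:3].T+m[:3,3]; W=P@q2R(s['ee_rot']).T+np.array(s['position']); W[z<=0]=np.nan; return W
E
python3 - <<'E'
from h import *
s=env.sense(); print(s)
for n in ['scene','side','wrist']:
    im=env.get_image(n); save(im,n+'0.png'); print(n,im['intrinsics'],im.get('eye'),im.get('orientation'),im.get('mount'))
    np.save('pics/'+n+'0.npy',im,allow_pickle=True)
    for t in ['leg','plate','spigot_top','unit','leg_socket','leg_foot','fitted_a']:
        print(t,[(np.round(d['pixel']),round(d['conf'],2)) for d in env.pinpoint(t,im)])
E
```

```text
pics
{'time': 0.0, 'qpos': array([-1.44248501,  0.42670609,  0.07388881,  1.6066164 , -0.03407923,
        1.11079524, -0.06708769]), 'qvel': array([ 1.41984664e-05, -3.25261492e-04,  4.77258629e-04,  9.42686689e-04,
        4.50963095e-04, -1.60428071e-03,  1.88318712e-04]), 'effort': array([ 6.36459954e-04, -9.49818850e+01,  3.76133054e+00, -4.63517833e+01,
        1.93085609e-02,  1.03553463e-02,  1.00517738e-05]), 'position': array([0.18506503, 0.64870983, 0.23062488]), 'ee_rot': array([-2.48326971e-05,  1.38481621e-01,  9.90364802e-01, -6.32061472e-04]), 'wrist_force': array([0.092375  , 0.52824631, 0.43091318]), 'wrist_torque': array([-0.02681588,  0.00292095,  0.01509253]), 'finger_gap': 0.08541630780873748}
scene [[427.12292131   0.         282.47239631]
 [  0.         427.12292131 205.85624132]
 [  0.           0.           1.        ]] [1.15925792 0.21505865 1.13886586] [-0.15991348  0.52323154  0.80429948 -0.23185941] None
leg [(array([156., 127.]), 0.9), (array([138., 216.]), 0.69), (array([186., 195.]), 0.6), (array([257., 286.]), 0.2)]
plate [(array([256., 285.]), 0.93)
[... 1102 characters left out ...]
), (array([153., 345.]), 0.79), (array([140., 273.]), 0.51), (array([220., 242.]), 0.44)]
fitted_a [(array([216., 294.]), 0.89), (array([271., 299.]), 0.87), (array([268., 236.]), 0.8)]
wrist [[325.1922621    0.         282.54125132]
 [  0.         325.1922621  218.18226538]
 [  0.           0.           1.        ]] None None [[ 5.44119402e-04 -9.60840014e-01 -2.77103177e-01  7.05128338e-02]
 [ 9.99998764e-01  1.13967297e-04  1.56842081e-03 -5.63616821e-04]
 [-1.47542078e-03 -2.77103688e-01  9.60838888e-01 -1.43427740e-01]
 [ 0.00000000e+00  0.00000000e+00  0.00000000e+00  1.00000000e+00]]
leg []
plate []
spigot_top []
unit []
leg_socket []
leg_foot [(array([406.,   0.]), 0.64)]
fitted_a []
```

View pics/scene0.png

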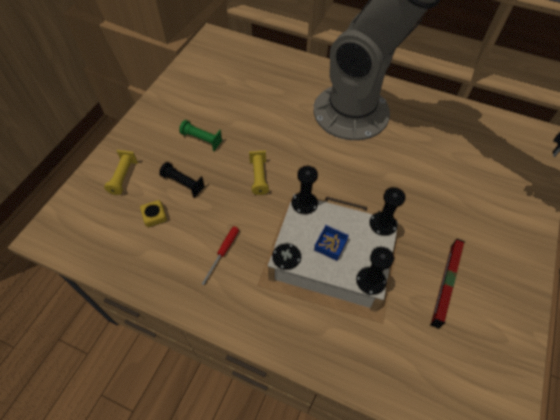

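View pics/side0.png

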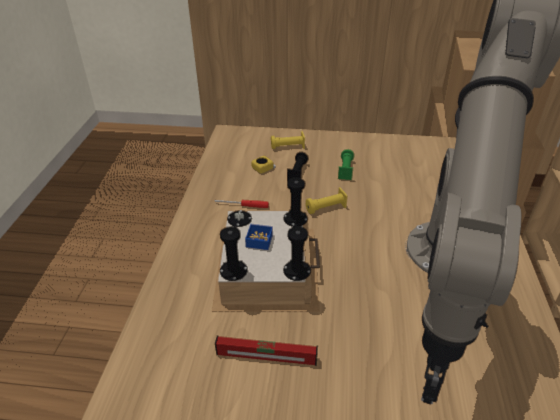

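View pics/wrist0.png

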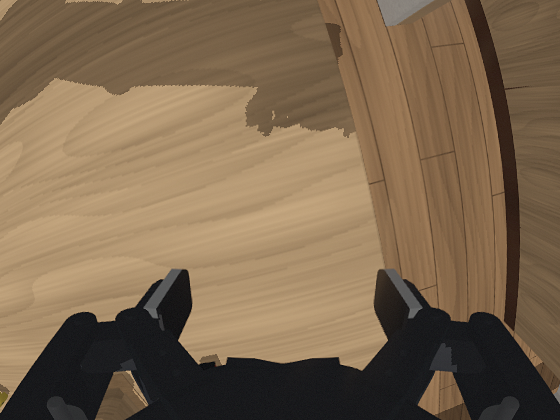

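The scene view shows the black leg at about (row 179, col 182), with its foot near (168,163) and its flange near (187,196). The bare disc is at (256,286). Three fitted legs, the tub, the tape, the driver and the level are also visible. Next I measure from the depth.

```bash
python3 - <<'E'
from h import *
for n in ['scene','side']:
    im=env.get_image(n); W=cloud(im)
    for r in [(178,182),(187,197),(168,163),(256,287),(240,330),(282,371)] if n=='scene' else [(168,298),(218,240),(240,285)]:
        print(n,r,W[r].round(3))
    for t in ['leg','unit','plate','screw_tub','screwdriver','tape_measure','spirit_level','fitted_a']:
        for d in env.masks_of(t,im):
            m=d['mask']&np.isfinite(W[...,0]); p=W[m]
            if len(p)<5: continue
            rgb=im['pixels'][m].mean(0)
            print(t,round(d['conf'],2),np.round(d['pixel']),len(p),'med',np.median(p,0).round(3),'max z',np.percentile(p[:,2],95).round(3),'min',np.percentile(p,2,axis=0).round(3),'max',np.percentile(p,98,axis=0).round(3),rgb.round())
            if t=='leg' and rgb.max()<60:
                np.save(f'pics/leg_{n}.npy',p)
    if 1:
        cv2.imwrite(f'pics/{n}_leg.png',cv2.resize(im['pixels'][140:220,130:230][:,:,::-1] if n=='scene' else im['pixels'][140:240,220:330][:,:,::-1],None,fx=6,fy=6,interpolation=3))
        if n=='scene': cv2.imwrite('pics/scene_plate.png',cv2.resize(im['pixels'][230:290,250:340][:,:,::-1],None,fx=8,fy=8,interpolation=3))
E
```

```text
scene (178, 182) [ 0.546 -0.382  0.049]
scene (187, 197) [ 0.536 -0.34   0.012]
scene (168, 163) [ 0.541 -0.453  0.057]
scene (256, 287) [0.688 0.038 0.11 ]
scene (240, 330) [0.602 0.127 0.12 ]
scene (282, 371) [0.676 0.265 0.126]
leg 0.88 [171. 258.] 578 med [ 0.42  -0.175  0.044] max z 0.056 min [ 0.345 -0.23   0.014] max [ 0.484 -0.127  0.058] [117.  98.  34.]
leg 0.88 [172. 120.] 642 med [ 0.602 -0.579  0.043] max z 0.057 min [ 0.526 -0.626  0.006] max [ 0.669 -0.545  0.059] [112.  94.  33.]
leg 0.71 [179. 181.] 681 med [ 0.54  -0.384  0.042] max z 0.057 min [ 0.496 -0.461  0.   ] max [ 0.571 -0.325  0.059] [29. 24. 19.]
leg 0.65 [190. 308.] 847 med [0.52  0.018 0.17 ] max z 0.248 min [ 0.486 -0.014  0.105] max [0.541 0.046 0.249] [19. 18. 17.]
leg 0.55 [135. 200.] 566 med [ 0.352 -0.425  0.042] max z 0.056 min [ 0.313 -0.503  0.   ] max [ 0.374 -0.365  0.058] [37. 71. 35.]
leg 0.36 [284. 444.] 1273 med [0.552 0.46  0.05 ] max z 0.055 min [0.409 0.451 0.   ] max [0.672 0.489 0.056] [78. 37. 28.]
unit 0.71 [260. 332.] 9284 med [0.647 0.144 0.1  ] max z 0.104 min [ 0.438 -0.031  0.
[... 3307 characters left out ...]
[ 0.72  -0.366  0.041] [117.  99.  47.]
spirit_level 0.88 [351. 269.] 1950 med [0.539 0.474 0.043] max z 0.053 min [0.413 0.452 0.002] max [0.667 0.478 0.054] [98. 43. 37.]
fitted_a 0.95 [258. 234.] 1005 med [0.656 0.275 0.161] max z 0.247 min [0.626 0.236 0.102] max [0.694 0.298 0.248] [32. 30. 30.]
fitted_a 0.81 [205. 297.] 784 med [0.506 0.026 0.162] max z 0.247 min [ 0.474 -0.144  0.022] max [0.542 0.048 0.248] [30. 27. 26.]
fitted_a 0.64 [258. 298.] 909 med [0.48  0.255 0.162] max z 0.247 min [0.45  0.222 0.103] max [0.513 0.276 0.248] [24. 23. 23.]
fitted_a 0.36 [202. 251.] 163 med [ 0.672 -0.152  0.021] max z 0.029 min [ 0.626 -0.167  0.009] max [ 0.716 -0.143  0.03 ] [138.  43.  37.]
```

View pics/scene_plate.png

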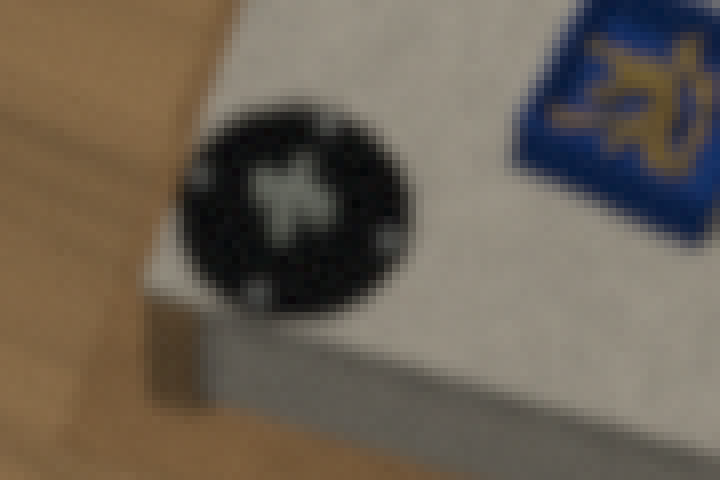

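View pics/scene_leg.png

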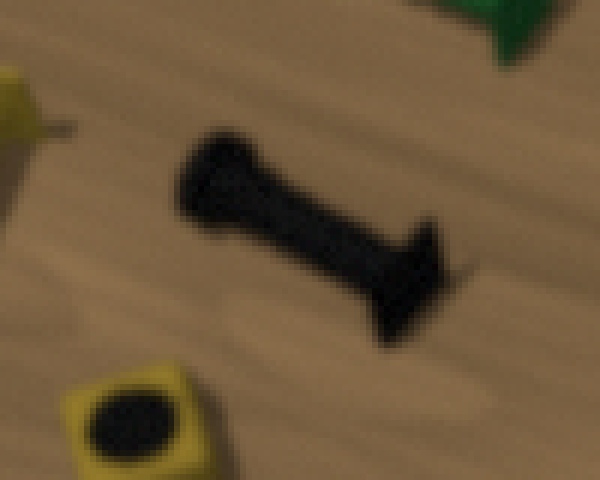

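```bash
python3 - <<'E'
from h import *
for n in ['scene','side']:
    p=np.load(f'pics/leg_{n}.npy'); p=p[p[:,2]>0.03]
    # tube ridge: top points between
    t=p[(p[:,2]>0.041)&(p[:,2]<0.0475)]
    c=p[:,:2].mean(0); u,s,v=np.linalg.svd(p[:,:2]-c); d=v[0]; d=d*np.sign(d[1])*-1 # toward foot (-y)
    for it in range(3):
        a=(p[:,:2]-c)@d; nn=np.array([-d[1],d[0]]); b=(p[:,:2]-c)@nn
        # profile
        ks=np.arange(-.09,.09,.01); 
        top=[(round(k,3), round(p[(abs(a-k)<.005),2].max(),3)if (abs(a-k)<.005).any() else None, b[(abs(a-k)<.005)].min().round(3) if (abs(a-k)<.005).any() else None, b[(abs(a-k)<.005)].max().round(3)if (abs(a-k)<.005).any() else None) for k in ks]
        m=abs(a)<.04; mm=m&(p[:,2]>0.042)
        break
    print(n,c,d,a.min(),a.max()); print(*top,sep='\n')
    print('axis fit (top pts)',np.polyfit(a[mm],b[mm],1))
s,w=env.get_image('scene'),env.get_image('side')
for im in (s,w):
    W=cloud(im); q=W.reshape(-1,3); c=im['pixels'].reshape(-1,3).astype(int)
    m=(np.hypot(q[:,0]-.688,q[:,1]-.036)<.05)&(q[:,2]>.11)
    q=q[m]; print(len(q),q.mean(0)); 
    top=q[q[:,2]>.1155]; print(len(top),top.mean(0), (top.min(0)+top.max(0))/2)
    # spoke angle
    cc=(top.min(0)+top.max(0))/2
    best=max(np.arange(0,90,1),key=lambda A:(lambda dx,dy:np.mean(np.minimum(abs(dx*np.cos(np.radians(A))+dy*np.sin(np.radians(A))),abs(-dx*np.sin(np.radians(A))+dy*np.cos(np.radians(A))))<.003))(top[:,0]-cc[0],top[:,1]-cc[1]))
    print('ang',best)
    m=(np.hypot(W[...,0]-.688,W[...,1]-.036)<.08)&(W[...,2]>.09)
    for z in (0.1,):pass
E
```

```text
scene [0.51695881 0.01719385] [ 0.14735104 -0.98908426] -0.035689671578024176 0.035634724326693956
(np.float64(-0.09), None, None, None)
(np.float64(-0.08), None, None, None)
(np.float64(-0.07), None, None, None)
(np.float64(-0.06), None, None, None)
(np.float64(-0.05), None, None, None)
(np.float64(-0.04), np.float64(0.108), np.float64(-0.001), np.float64(-0.001))
(np.float64(-0.03), np.float64(0.116), np.float64(-0.028), np.float64(0.022))
(np.float64(-0.02), np.float64(0.25), np.float64(-0.04), np.float64(0.024))
(np.float64(-0.01), np.float64(0.25), np.float64(-0.042), np.float64(0.03))
(np.float64(-0.0), np.float64(0.252), np.float64(-0.035), np.float64(0.029))
(np.float64(0.01), np.float64(0.253), np.float64(-0.032), np.float64(0.028))
(np.float64(0.02), np.float64(0.25), np.float64(-0.04), np.float64(0.025))
(np.float64(0.03), np.float64(0.248), np.float64(-0.036), np.float64(0.016))
(np.float64(0.04), np.float64(0.109), np.float64(-0.002), np.float64(-0.002))
(np.float64(0.05), None, None, None)
(np.float64(0.06), None, None, None)
(np.float64(0.07), None, None, None)
(np.flo
[... 793 characters left out ...]
p.float64(-0.032), np.float64(0.034))
(np.float64(0.02), np.float64(0.248), np.float64(-0.028), np.float64(0.046))
(np.float64(0.03), np.float64(0.246), np.float64(-0.02), np.float64(0.035))
(np.float64(0.04), np.float64(0.108), np.float64(-0.003), np.float64(0.026))
(np.float64(0.05), None, None, None)
(np.float64(0.06), None, None, None)
(np.float64(0.07), None, None, None)
(np.float64(0.08), None, None, None)
axis fit (top pts) [1.08608266e-16 6.30912828e-18]
74 [0.68927619 0.0358028  0.11729706]
44 [0.68714157 0.03570275 0.12133618] [0.68673538 0.03518683 0.1224098 ]
ang 0
51 [0.68511198 0.04005026 0.11769973]
33 [0.68506605 0.03688583 0.12085231] [0.68623679 0.03556344 0.12169008]
ang 0
```

```bash
cat >> h.py <<'E'
from scipy.optimize import least_squares
def legfit(P,x0):
    # params: socket origin xy, heading of leg z ; surface-of-revolution/flange SDF residual
    def res(x):
        d=np.array([np.cos(x[2]),np.sin(x[2])]); n=np.array([-d[1],d[0]])
        q=P[:,:2]-x[:2]; a=q@d; b=q@n; h=P[:,2]-0.028
        r=np.hypot(b,h)
        def cyl(a0,a1,rad):
            da=np.maximum(a0-a,a-a1); dr=r-rad
            return np.where((da>0)|(dr>0),np.hypot(np.maximum(da,0),np.maximum(dr,0)),np.maximum(da,dr))
        fa=np.stack([np.maximum(-a,a-.006),abs(b)-.028,abs(h)-.028]); 
        f=np.where(fa.max(0)>0,np.linalg.norm(np.maximum(fa,0),axis=0),fa.max(0))
        return np.min([cyl(0,.14,.017),cyl(.106,.122,.0195),cyl(.126,.14,.028),f],axis=0)
    o=least_squares(res,x0,loss='soft_l1',f_scale=.003); return o.x,np.sqrt(np.mean(np.minimum(abs(o.fun),.02)**2))
E
python3 - <<'E'
from h import *
print(env.sense()['time'])
A=[]
for n in ['scene','side']:
    W=cloud(env.get_image(n)).reshape(-1,3)
    P=W[(W[:,0]>.47)&(W[:,0]<.6)&(W[:,1]>-.49)&(W[:,1]<-.29)&(W[:,2]>.012)]; A.append(P)
    print(len(P),P.min(0),P.max(0),legfit(P,[.535,-.33,-1.4]),legfit(P,[.55,-.33,-1.8]))
print(legfit(np.vstack(A),[.535,-.33,-1.5]))
# reachability for placement: tool approach dirs, tilt
c=np.array([.687,.0355,.105]); 
for tilt in (0,10,20,30):
  for az in range(0,360,15):
    a,t=np.radians(az),np.radians(tilt)
    z=np.array([np.cos(a)*np.cos(t),np.sin(a)*np.cos(t),-np.sin(t)]); y=np.array([-np.sin(a),np.cos(a),0])
    ok=[]
    for sg in (1,-1):
        M=np.stack([np.cross(sg*y,z),sg*y,z],1)
        g=c+[0,0,.07]+z*.019
        q=[env.ik(g+[0,0,dz],R2q(M)) for dz in (0,.05)]
        if q[0] is not None and q[1] is not None: ok.append((sg,np.round(q[0],2)))
    if ok: print(tilt,az,ok)
E
```

```text
2.2
599 [ 0.4998602  -0.46783932  0.01254744] [ 0.57411346 -0.32240469  0.06126967] (array([ 0.54513435, -0.32846978, -1.71786794]), np.float64(0.0022605367900965364)) (array([ 0.54506419, -0.32850296, -1.71719442]), np.float64(0.002260947032481026))
324 [ 0.49914043 -0.47498724  0.01248743] [ 0.57227026 -0.32013401  0.05971872] (array([ 0.54475207, -0.32776872, -1.70349529]), np.float64(0.003075672600048068)) (array([ 0.54456975, -0.32781409, -1.70172191]), np.float64(0.0030737619465154038))
(array([ 0.54500501, -0.32832595, -1.71388193]), np.float64(0.0025859220311417693))
0 0 [(1, array([ 0.5 ,  1.01, -0.85,  2.37,  3.11,  1.64, -0.89])), (-1, array([-1.1 ,  1.38,  0.99,  2.45,  2.7 ,  1.41,  0.52]))]
0 15 [(1, array([ 0.64,  0.95, -0.75,  2.35,  3.48,  1.36, -1.01])), (-1, array([-0.97,  1.65,  1.17,  2.43,  2.82,  1.77,  0.2 ]))]
0 30 [(1, array([ 0.83,  0.98, -0.79,  2.25,  3.91,  1.06, -1.19])), (-1, array([-0.53,  1.13,  0.81,  2.32,  3.48,  1.98,  0.95]))]
0 45 [(1, array([-0.25,  1.  ,  0.63,  2.17,  3.97,  1.92, -1.97])), (-1, array([-0.25,  1.  ,  0.63,  2.17,  3.97,  1.9
[... 8185 characters left out ...]
,  0.86,  1.54,  2.25]))]
30 285 [(1, array([-1.09,  0.89,  0.81,  1.76,  0.52,  0.98, -0.53])), (-1, array([-0.53,  0.7 , -0.03,  1.72,  1.03,  1.37,  2.27]))]
30 300 [(1, array([-1.16,  0.82,  0.83,  1.93,  0.76,  0.73, -0.61])), (-1, array([-0.55,  0.62, -0.02,  1.9 ,  1.22,  1.19,  2.25]))]
30 315 [(1, array([-1.15,  0.71,  0.77,  2.1 ,  1.23,  0.58, -0.88])), (-1, array([-0.55,  0.54, -0.01,  2.06,  1.47,  1.02,  2.2 ]))]
30 330 [(1, array([-1.1 ,  0.62,  0.75,  2.23,  1.86,  0.5 , -1.28])), (-1, array([-0.52,  0.48,  0.02,  2.2 ,  1.8 ,  0.86,  2.09]))]
30 345 [(1, array([-0.74,  0.47,  0.4 ,  2.32,  2.37,  0.64, -1.42])), (-1, array([ 0.01,  0.47, -0.48,  2.28,  2.18,  0.89,  2.13]))]
```

```bash
python3 - <<'E'
from h import *
p=env.sense()['position']
# tool down, tool x toward -y
def down(xdir): 
    z=np.array([0,0,-1.]); x=np.array([np.cos(xdir),np.sin(xdir),0]); return R2q(np.stack([x,np.cross(z,x),z],1))
for xd in (-90,90,-60,-120,180):
    print(xd,env.ik([.687,.036,.4],down(np.radians(xd))))
env.goto([.35,.55,.42],env.sense()['ee_rot'])
print(env.sense()['time'])
env.goto([.687,.03,.36],down(np.radians(-90)))
env.servo_line([.687,.03,.27],max_speed=.25)
s=env.sense(); im=env.get_image('wrist'); save(im,'wplate.png'); np.save('pics/wplate.npy',[s,im],allow_pickle=True)
print(s['time'],s['position'])
print([(d['pixel'],d['conf']) for d in env.pinpoint('spigot_top',im)],[(d['pixel'],d['conf']) for d in env.pinpoint('plate',im)])
W=cloudw(im,s)
for d in env.pinpoint('spigot_top',im)[:1]:
    r,c=np.round(d['pixel']).astype(int); print(W[r,c])
E
```

```text
-90 [ 0.49782484  0.52920201 -1.02790887  1.2943605   0.44705193  1.55548416
  2.67131753]
90 [-0.7072276   0.45791954  0.86140437  1.37606538 -0.34419901  1.46162827
  0.13913583]
-60 [-0.854617    0.60021807  1.21041679  1.38382925 -0.55743793  1.528472
 -2.30381739]
-120 [-0.47287262  0.38200394  0.47457783  1.36170545 -0.17270224  1.43865975
  2.61294098]
180 [-0.60602958  0.41475414  0.68413354  1.37012735 -0.25954645  1.44688672
  1.63875187]
3.35
6.3 [0.68721912 0.03069509 0.27096243]
[([206.2, 286.9], 0.72)] [([201.0, 282.5], 0.9)]
[0.68293212 0.03230753 0.12441415]
```

View pics/wplate.png

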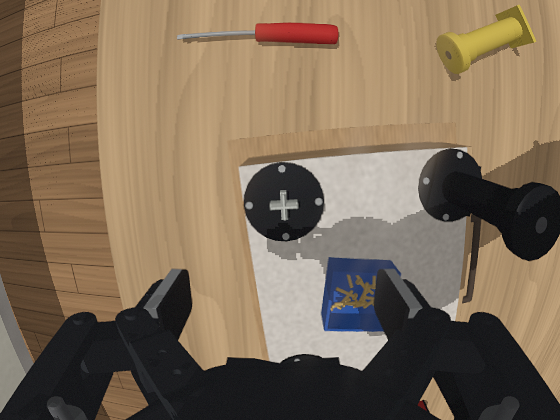

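The wrist view shows the disc at about (202,284) with the white cross at (206,286), its ribs nearly aligned with the image axes. Next I build an orthophoto to measure the centre and angle.

```bash
cat >> h.py <<'E'
def w2px(P,im,s):
    m=np.array(im['mount']); K=np.array(im['intrinsics'])
    Q=(P-np.array(s['position']))@q2R(s['ee_rot']); Q=(Q-m[:3,3])@m[:3,:3]
    rho=np.hypot(Q[...,0],Q[...,1])+1e-12; th=np.arctan2(rho,Q[...,2])
    return K[0,2]+K[0,0]*th*Q[...,0]/rho, K[1,2]+K[1,1]*th*Q[...,1]/rho
def ortho(im,s,c,z,half=.05,res=.0005):
    g=np.arange(-half,half,res); X,Y=np.meshgrid(c[0]+g,c[1]+g)
    u,v=w2px(np.stack([X,Y,np.full_like(X,z)],-1),im,s)
    return X,Y,cv2.remap(im['pixels'],u.astype(np.float32),v.astype(np.float32),cv2.INTER_LINEAR)
E
python3 - <<'E'
from h import *
s,im=np.load('pics/wplate.npy',allow_pickle=True)
X,Y,I=ortho(im,s,(.687,.036),.105)
g=I.astype(float).mean(-1)
# disc: dark blob
dark=(cv2.GaussianBlur(g,(0,0),2)<60).astype(np.uint8); 
cs,_=cv2.findContours(dark,cv2.RETR_EXTERNAL,cv2.CHAIN_APPROX_NONE); c=max(cs,key=cv2.contourArea)
(e,rad)=cv2.minEnclosingCircle(c); print('disc',X[0,0]+e[0]*.0005,Y[0,0]+e[1]*.0005,rad*.5, cv2.fitEllipse(c))
cv2.imwrite('pics/ortho105.png',cv2.resize(I[:,:,::-1],None,fx=3,fy=3))
for z in (.123,.117):
    X,Y,I=ortho(im,s,(.687,.036),z); g=I.astype(float).mean(-1)
    def score(x):
        a=x[2]; ca,sa=np.cos(a),np.sin(a); A=(X-x[0])*ca+(Y-x[1])*sa; B=-(X-x[0])*sa+(Y-x[1])*ca
        w=.002
        cr=((abs(A)<.013)&(abs(B)<w))|((abs(B)<.013)&(abs(A)<w))
        ring=((abs(A)<.018)&(abs(B)<.018))&~(((abs(A)<.015)&(abs(B)<.004))|((abs(B)<.015)&(abs(A)<.004)))
        return g[cr].mean()-g[ring].mean()
    best=max(((score((.687+dx,.036+dy,np.radians(a))),dx,dy,a) for dx in np.arange(-.008,.0081,.001) for dy in np.arange(-.008,.0081,.001) for a in range(-45,45,5)))
    _,dx0,dy0,a0=best
    best=max(((score((.687+dx,.036+dy,np.radians(a))),dx,dy,a) for dx in dx0+np.arange(-.0015,.0016,.0005) for dy in dy0+np.arange(-.0015,.0016,.0005) for a in a0+np.arange(-6,7)))
    print(z,best[0],.687+best[1],.036+best[2],best[3])
W=cloudw(im,s); q=W.reshape(-1,3)
m=(np.hypot(q[:,0]-.687,q[:,1]-.036)<.02)&(q[:,2]>.1125); t=q[m]; print(m.sum(),np.percentile(t[:,2],95),(t.min(0)+t.max(0))/2)
m=(np.hypot(q[:,0]-.687,q[:,1]-.036)<.045)&(q[:,2]>.1025)&(q[:,2]<.108); t=q[m]; print(m.sum(),np.median(t,0),(t.min(0)+t.max(0))/2,t.max(0)-t.min(0))
E
```

```text
disc 0.6859994888305664 0.03400970077514648 39.2143440246582 ((97.96219635009766, 96.1876449584961), (147.73150634765625, 151.36984252929688), 0.5927811861038208)
0.123 117.97851996713021 0.6865000000000001 0.032499999999999994 0
0.117 118.09586069829219 0.6865000000000001 0.033999999999999996 0
5469 0.3664495768182994 [0.68666889 0.03197814 0.24065338]
4612 [0.68569505 0.03075471 0.10589722] [0.68466675 0.03571848 0.10524988] [0.08265251 0.08410418 0.00549536]
```

View pics/ortho105.png

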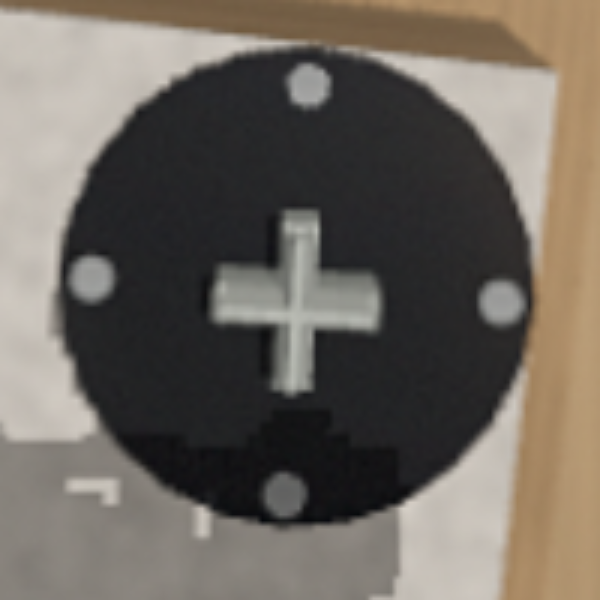

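```bash
cat >> h.py <<'E'
T=np.radians(20); GZ=.068; PZ=.021
def pickpose(o,h,lift=0):
    zl=np.array([np.cos(h),np.sin(h),0]); up=np.array([0,0,1.])
    z=-np.cos(T)*up-np.sin(T)*zl; x=np.cos(T)*zl-np.sin(T)*up
    M=np.stack([x,np.cross(z,x),z],1); g=np.array([o[0],o[1],.028])+GZ*zl
    return g+PZ*z-lift*z, M
def placepose(c,az,h):  # h: leg origin world z
    d=np.array([np.cos(az),np.sin(az),0]); up=np.array([0,0,1.])
    z=np.cos(T)*d-np.sin(T)*up; x=np.cos(T)*up+np.sin(T)*d
    M=np.stack([x,np.cross(z,x),z],1); g=np.array([c[0],c[1],h])+GZ*up
    return g+PZ*z, M
FL=np.diag([-1,-1,1.])
O=np.array([.545,-.3283]); H=-1.714; C=np.array([.6862,.0345]); AZ=np.radians(93.3)
E
python3 - <<'E'
from h import *
print(env.pinch_z,env.sense()['qpos'].round(2))
for n,(p,M) in {'pre':pickpose(O,H,.12),'pick':pickpose(O,H),'up':placepose(C,AZ,.16),'home':placepose(C,AZ,.105)}.items():
    for f,F in (('cam+',np.eye(3)),('cam-',FL)):
        print(n,f,p.round(3),env.ik(p,R2q(M@F)))
E
```

```text
0.0187 [ 0.52  0.6  -1.    1.48  0.51  1.34  2.62]
pre cam+ [ 0.53  -0.429  0.121] [ 0.14291296  0.91847877  1.0107235   1.5579345  -0.95876668  1.4709965
 -1.91196484]
pre cam- [ 0.53  -0.429  0.121] [ 0.32813174  0.75285265  0.63393873  1.54616192 -0.70379635  1.30413639
  1.04348498]
pick cam+ [ 0.536 -0.388  0.008] [ 0.16387493  0.9530078   0.81954769  1.66038462 -0.98553837  1.24689966
 -1.89916057]
pick cam- [ 0.536 -0.388  0.008] [ 0.38326893  0.81402925  0.4450878   1.64616844 -0.70457565  1.07576572
  1.04066081]
up cam+ [0.685 0.054 0.221] [ 0.46777799  0.80017161 -0.29612798  1.53289795 -0.94293854  1.43438148
  0.71855217]
up cam- [0.685 0.054 0.221] [ 0.46777799  0.80017161 -0.29612798  1.53289795 -0.94293854  1.43438148
 -2.42304048]
home cam+ [0.685 0.054 0.166] [ 0.46777221  0.87139032 -0.29607175  1.53807086 -0.93164408  1.39161477
  0.77883228]
home cam- [0.685 0.054 0.166] [ 0.46777221  0.87139032 -0.29607175  1.53807086 -0.93164408  1.39161477
 -2.36276038]
```

```bash
python3 - <<'E'
from h import *
env.servo_line([.687,.03,.34],max_speed=.25)
p,M=pickpose(O,H,.25); env.goto(p,R2q(M))
p,M=pickpose(O,H,.13); env.servo_line(p,R2q(M),max_speed=.25)
s=env.sense(); im=env.get_image('wrist'); save(im,'wleg.png'); np.save('pics/wleg.npy',[s,im],allow_pickle=True)
print(s['time'],s['position'],p,s['qpos'].round(2))
W=cloudw(im,s).reshape(-1,3)
P=W[(W[:,0]>.47)&(W[:,0]<.6)&(W[:,1]>-.49)&(W[:,1]<-.29)&(W[:,2]>.012)&(W[:,2]<.065)]
print(len(P),legfit(P,[.545,-.328,-1.714]))
E
```

```text
11.5083 [ 0.52997636 -0.43327532  0.13160183] [ 0.52997497 -0.43250253  0.1304265 ] [ 0.13  0.95  1.07  1.55 -0.99  1.52 -1.89]
9370 (array([ 0.54521094, -0.32953753, -1.71320922]), np.float64(0.0007862493837761244))
```

View pics/wleg.png

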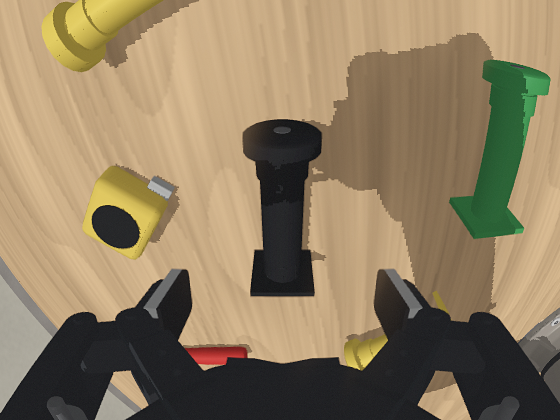

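The wrist view shows the black leg centred between the jaws, with its foot at (140,282) and its flange at (273,283). The pose fit is 0.8 mm rms. Picking it now.

```bash
sed -i 's/^O=.*/O=np.array([.5452,-.3295]); H=-1.7132; C=np.array([.6862,.0345]); AZ=np.radians(93.3)/' h.py
python3 - <<'E'
from h import *
p,M=pickpose(O,H); print(env.servo_line(p,R2q(M),max_speed=.12,f_stop=15))
s=env.sense(); print(s['time'],s['position'],p,s['wrist_force'])
print(env.command_gripper(0.0)); s=env.sense(); print(s['time'],s['finger_gap'],s['wrist_force'])
if s['finger_gap']>.03:
    env.servo_line(np.array(s['position'])+[0,0,.2],max_speed=.2)
    s=env.sense(); im=env.get_image('wrist'); save(im,'wheld.png'); np.save('pics/wheld.npy',[s,im],allow_pickle=True)
    im=env.get_image('scene'); save(im,'sheld.png')
    print(s['time'],s['position'],s['finger_gap'],s['wrist_force'],s['qpos'].round(2))
    for h in (.2,.16,.105):
        p,M=placepose(C,AZ,h); print(p,env.ik(p,R2q(M)))
E
```

```text
False
12.7917 [ 0.5366366  -0.39030594  0.00886773] [ 0.5365686  -0.38970196  0.00826645] [0.51359338 0.03262248 0.02390104]
False
13.325 0.03255776956889128 [-1.92948949  0.90659041  4.96838173]
14.475 [ 0.53636417 -0.38936039  0.20737788] 0.032281813449434205 [ 0.03045018 -0.50956552 -1.75813578] [ 0.08  0.76  0.99  1.56 -0.84  1.51 -2.05]
[0.68506406 0.05420082 0.26081758] [ 0.8822149   0.98214402 -1.03072193  1.49223589 -0.44206867  1.22449293
  0.30647103]
[0.68506406 0.05420082 0.22081758] [ 0.8830967   1.0394983  -1.03159534  1.50293197 -0.39984309  1.18973998
  0.32689672]
[0.68506406 0.05420082 0.16581758] [ 0.88393737  1.12284716 -1.03304129  1.50809368 -0.33666885  1.14696234
  0.34907949]
```

View pics/wheld.png

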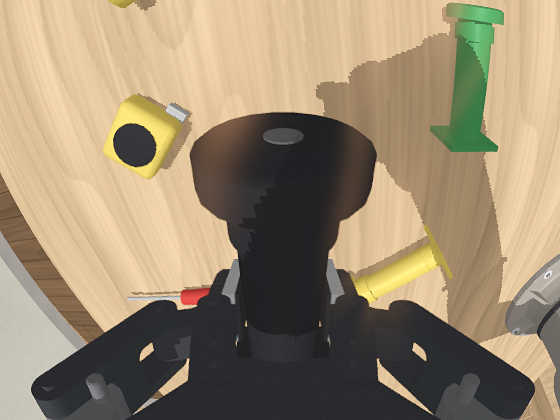

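```bash
python3 - <<'E'
from h import *
s,im=np.load('pics/wheld.npy',allow_pickle=True)
pp,PM=pickpose(np.zeros(2),0.)   # virtual: leg along world x, origin 0,0,.028
W=cloudw(im,s).reshape(-1,3)
Pt=(W-np.array(s['position']))@q2R(s['ee_rot'])   # tool frame
V=Pt@PM.T+pp; V[:,2]-=.028   # leg frame: x=leg axis
m=(V[:,0]>.09)&(V[:,0]<.16)&(np.hypot(V[:,1],V[:,2])<.045); P=V[m]
fin=np.isfinite(P).all(1); P=P[fin]; print(len(P))
def res(x):
    Rm=R.from_euler('zy',[x[3],x[4]]).as_matrix()  # about grasp point
    g=np.array([GZ,0,0]); q=(P-g-x[:3])@Rm+g
    a=q[:,0]; r=np.hypot(q[:,1],q[:,2])
    def cyl(a0,a1,rad):
        da=np.maximum(a0-a,a-a1); dr=r-rad
        return np.where((da>0)|(dr>0),np.hypot(np.maximum(da,0),np.maximum(dr,0)),np.maximum(da,dr))
    return np.min([cyl(0,.14,.017),cyl(.106,.122,.0195),cyl(.126,.14,.028)],axis=0)
o=least_squares(res,np.zeros(5),loss='soft_l1',f_scale=.002)
print('dx axial,lateral,height mm',(o.x[:3]*1e3).round(2),'yaw,pitch deg',np.degrees(o.x[3:]).round(2),np.sqrt(np.mean(o.fun**2)))
E
```

```text
25336
dx axial,lateral,height mm [-0.17 -0.41  1.73] yaw,pitch deg [0.01 1.28] 0.005151020738233191
```

View pics/sheld.png

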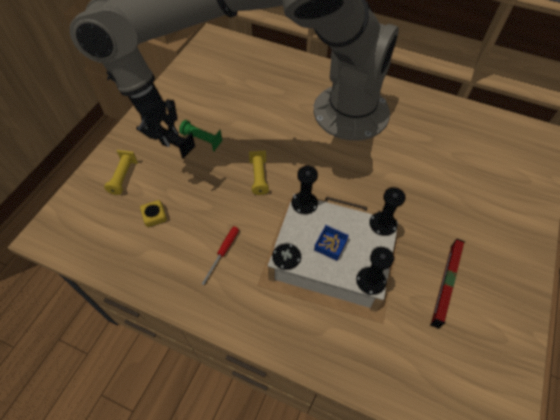

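```bash
python3 - <<'E'
from h import *
p,M=placepose(C,AZ,.20); p1=p+[0,-.15,.03]
env.goto(p1,R2q(M)); s=env.sense(); print(s['time'],s['position'],p1,s['qpos'].round(2),s['finger_gap'])
p,M=placepose(C,AZ,.145)
env.servo_line(p+[0,0,.02],R2q(M),max_speed=.15); s=env.sense(); print(s['time'],s['position'],p,s['wrist_force'],s['qpos'].round(2))
for n in ('scene','side','wrist'):
    s=env.sense(); im=env.get_image(n); save(im,n+'_up.png'); np.save(f'pics/{n}_up.npy',[s,im],allow_pickle=True)
    if n!='wrist':
        r,c=(255,286) if n=='scene' else (205,242)
        cv2.imwrite(f'pics/{n}_upc.png',cv2.resize(im['pixels'][r-90:r+60,c-90:c+90][:,:,::-1],None,fx=4,fy=4,interpolation=3))
E
```

```text
16.8417 [ 0.68489205 -0.09564297  0.28999345] [ 0.68506406 -0.09579918  0.29081758] [ 0.99  1.03 -1.03  1.29 -0.36  1.49  0.27] 0.032466185735633105
18.0833 [0.68551185 0.05318622 0.22595797] [0.68506406 0.05420082 0.20581758] [ 0.7316112   0.31407806 -2.22476553] [ 0.89  1.05 -1.05  1.5  -0.38  1.19  0.31]
```

View pics/scene_upc.png

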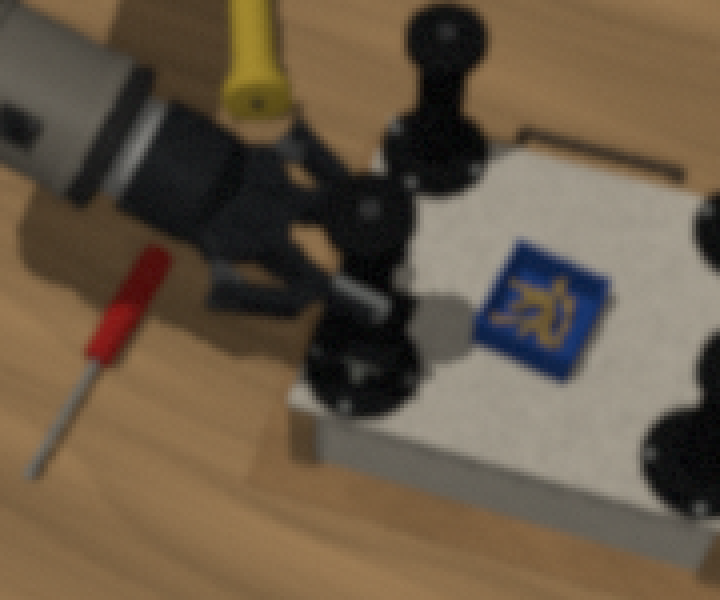

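View pics/side_upc.png

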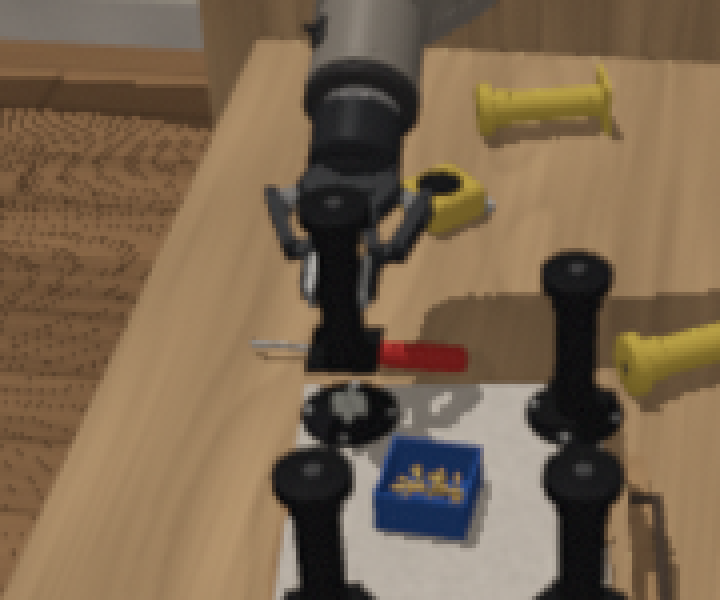

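View pics/wrist_up.png

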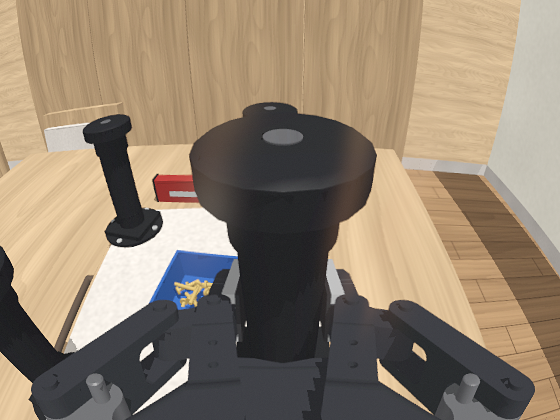

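```bash
python3 - <<'E'
from h import *
Ps=[]
for n in ('scene','side'):
    s,im=np.load(f'pics/{n}_up.npy',allow_pickle=True); W=cloud(im).reshape(-1,3)
    q=W-[C[0],C[1],.165]; m=(np.hypot(q[:,0],q[:,1])<.045)&(((q[:,2]>.1)&(q[:,2]<.15))|((q[:,2]>-.012)&(q[:,2]<.035))); P=q[m]; print(n,len(P)); Ps.append(P)
def fit(P):
    def res(x):
        Rm=R.from_euler('xyz',[x[3],x[4],np.radians(3.3)+0*x[5]]).as_matrix(); q=(P-x[:3])@Rm
        a=q[:,2]; r=np.hypot(q[:,0],q[:,1])
        def cyl(a0,a1,rad):
            da=np.maximum(a0-a,a-a1); dr=r-rad
            return np.where((da>0)|(dr>0),np.hypot(np.maximum(da,0),np.maximum(dr,0)),np.maximum(da,dr))
        fa=np.stack([np.maximum(-a,a-.006),abs(q[:,0])-.028,abs(q[:,1])-.028]); 
        f=np.where(fa.max(0)>0,np.linalg.norm(np.maximum(fa,0),axis=0),fa.max(0))
        return np.min([cyl(0,.14,.017),cyl(.106,.122,.0195),cyl(.126,.14,.028),f],axis=0)
    o=least_squares(res,np.zeros(6),loss='soft_l1',f_scale=.002); return (o.x[:3]*1e3).round(2),np.degrees(o.x[3:5]).round(2),np.median(abs(o.fun))
for P in Ps+[np.vstack(Ps)]: print(fit(P))
# same for the disc/spigot seen now & the fitted legs as calibration check
E
```

```text
scene 801
side 503
(array([-0.25, -0.32,  0.91]), array([ 0.29, -0.15]), np.float64(0.0009176927456651818))
(array([ 0.87, -1.32,  0.93]), array([-0.04, -0.36]), np.float64(0.001252236548684376))
(array([ 0.18, -0.89,  0.91]), array([ 0.15, -0.22]), np.float64(0.0010594095176028676))
```

The leg is vertical to within 0.4° and within about 1 mm of the spigot axis, sitting slightly toward -y. I add +1 mm in y and descend with a force stop.

```bash
python3 - <<'E'
from h import *
C2=C+[0,.001]
p,M=placepose(C2,AZ,.135); env.servo_line(p,R2q(M),max_speed=.08)
s=env.sense(); f0=s['wrist_force']; print(s['time'],s['position']-p,f0)
p,M=placepose(C2,AZ,.104)
st=env.servo_line(p,R2q(M),max_speed=.03,f_stop=10)
s=env.sense(); print(st,s['time'],s['position']-p,s['wrist_force']-f0,s['wrist_torque'],s['finger_gap'])
E
```

```text
18.7583 [-7.76408301e-05  1.60763462e-04 -2.93455967e-04] [ 0.73501706  1.15276666 -0.71902145]
True 19.675 [ 1.42431814e-05 -2.80990346e-04  1.55760981e-03] [-2.23812675 -5.09017804  6.58141955] [-0.22196079  0.0374529   0.28348692] 0.03268949899304332
```

```bash
cat >> h.py <<'E'
def legup(names=('scene','side'),z0=.105):
    Ps=[]
    for n in names:
        im=env.get_image(n); W=cloud(im).reshape(-1,3)
        q=W-[C[0],C[1],z0]; Ps.append(q[(np.hypot(q[:,0],q[:,1])<.045)&(q[:,2]>.1)&(q[:,2]<.16)]); 
        r,c=(245,286) if n=='scene' else (205,242)
        cv2.imwrite(f'pics/{n}_in.png',cv2.resize(im['pixels'][r-80:r+60,c-90:c+90][:,:,::-1],None,fx=4,fy=4,interpolation=3))
        t=Ps[-1]; t=t[np.hypot(t[:,0],t[:,1])<.025]; print(n,'foot top z',np.median(t[t[:,2]>.13][:,2])+z0,len(t))
E
python3 - <<'E'
from h import *
legup(); s=env.sense(); print(s['time'],s['wrist_force'],s['position'])
# reference: fitted leg tops
for n in ('scene','side'):
    W=cloud(env.get_image(n)).reshape(-1,3); 
    for c in ((.675,.262),(.49,.243),(.51,.025)):
        t=W[(np.hypot(W[:,0]-c[0],W[:,1]-c[1])<.03)&(W[:,2]>.23)]; print(n,c,np.median(t[:,2]).round(4),np.percentile(t[:,2],60).round(4))
E
```

```text
scene foot top z 0.24639289775698747 315
side foot top z 0.2458257251913335 177
19.775 [-0.19342915 -3.75234951  5.11970498] [0.68508969 0.05489468 0.16636457]
scene (0.675, 0.262) 0.246 0.2465
scene (0.49, 0.243) 0.2461 0.2466
scene (0.51, 0.025) 0.246 0.2465
side (0.675, 0.262) 0.2451 0.2457
side (0.49, 0.243) 0.2453 0.2459
side (0.51, 0.025) 0.2454 0.2462
```

View pics/scene_in.png

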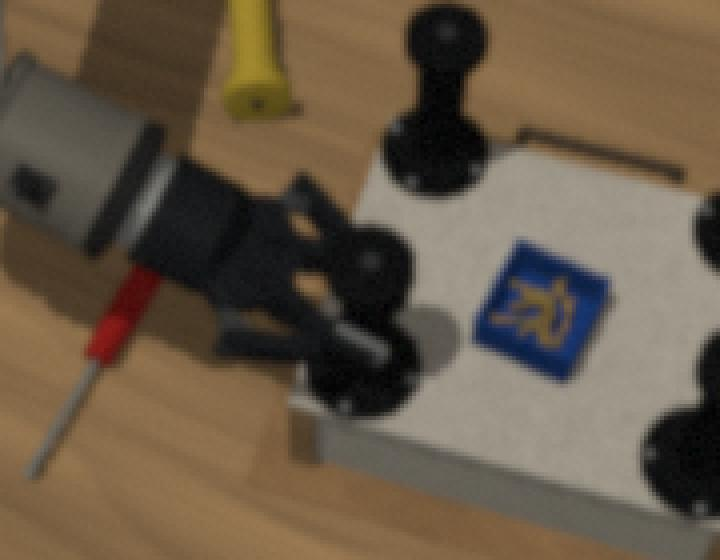

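View pics/side_in.png

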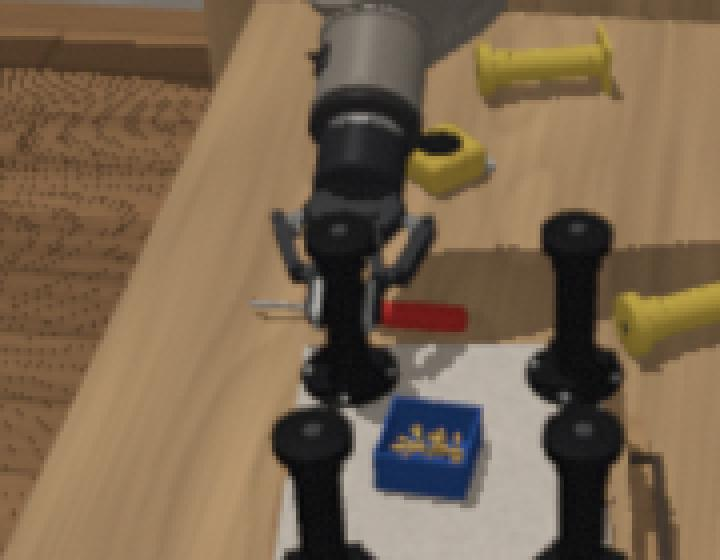

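```bash
python3 - <<'E'
from h import *
C2=C+[0,.0005]
h=.1053
for i in range(14):
    p,M=placepose(C2,AZ,h); env.servo_line(p,R2q(M),max_speed=.01); env.sleep(.15)
    s=env.sense(); f=s['wrist_force']; print(round(s['time'],2),round(h,4),((s['position']-p)*1e3).round(2),f.round(2),s['wrist_torque'].round(2),round(s['finger_gap'],4))
    if f[2]>9.8: break
    h-= .0005 if f[2]<7 else .0002
legup()
E
```

```text
20.27 0.1053 [0.14 0.04 0.2 ] [ 0.94 -0.93  3.22] [-0.62 -0.09 -0.17] 0.0326
20.68 0.1048 [0.16 0.05 0.7 ] [-0.8  -2.57  6.18] [-0.    0.08  0.15] 0.0323
21.07 0.1043 [0.15 0.1  1.17] [-1.45 -4.32  9.61] [0.53 0.26 0.33] 0.0324
21.48 0.1041 [0.14 0.12 1.33] [-2.11 -3.5  11.36] [0.79 0.27 0.41] 0.0326
scene foot top z 0.24642546310685293 309
side foot top z 0.24594589177407328 181
```

```bash
python3 - <<'E'
from h import *
p,M=placepose(C+[0,.0005],AZ,.1043); env.servo_line(p,R2q(M),max_speed=.01)
for i in range(4):
    env.sleep(.5); s=env.sense(); print(round(s['time'],2),((s['position']-p)*1e3).round(2),s['wrist_force'].round(2),round(s['finger_gap'],4))
E
```

```text
22.32 [0.15 0.11 1.15] [-1.01 -4.23  9.56] 0.0324
22.82 [0.14 0.08 1.15] [-1.65 -4.43 10.71] 0.0327
23.32 [0.15 0.1  1.18] [-0.9  -4.26 10.13] 0.0322
23.82 [0.16 0.11 1.19] [-1.57 -3.92 10.64] 0.0324
```

Steady at about 10 N, with the grip holding. Handing in.

```bash
python3 - <<'E'
from h import *
env.finish_job(); print(env.sense()['time'])
E
```

```text
the job is handed in; nothing more can be done
the job is handed in; nothing more can be done
```

The leg is upright, foot up, and pushed fully home on the bare disc. The arm is still gripping it and pressing down at about 10 N, ready for the locking screw.

I gripped the black leg by its tube and turned it foot up. I then aligned its socket with the spigot ribs (disc measured at 3.3°) and lowered it on, and handed in at about 24 s of the 61 s allowed.

My last checks showed:
- **Seating:** the foot is within about 0.5 mm of the height of the three fitted legs in both fixed cameras. The tool stayed at the same height as I pressed harder, so the flange is resting on the disc.
- **Push:** the wrist force read a steady 9.6 to 10.7 N upward over the last two seconds. The true push is probably about 1 N more, because that reading also carries the leg's weight.
- **Grip:** the finger gap held at 32 mm. That is slightly under the 34 mm tube diameter, but there was no sign of slipping.
- **Side load:** about 4 N of sideways force remained, so the ribs may be leaning lightly on one side of the socket. I left it.
- **Tools and tub:** the arm was never moved against the tools or the tub. In the images I viewed they looked unmoved, but I did not re-measure their positions at the end.

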